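# Index the inspection slide and hold the reading lens in focus over the gear

## Task

Bring the gear to the inspection position: swing the slide's clamp lever out to free the carriage, slide the carriage along until the line on it meets the pointer, and swing the lever back in line with the rail so that it is locked. Then take the reading lens by its handle and hold it level and centred above the gear, with the lens at the height to which the height gauge's scriber tip is set; the lens must not touch the slide, the gear or the gauge, and the gauge setting and the other things on the bench stay as they are. Finish while holding the lens there, still: it is not put down or let go.

Things in the scene. Friction and masses are not known exactly. Their poses are not given: they have to be found in the camera images.
- slide_base: the inspection slide, fixed to the bench: aluminium base 460 mm long (its own y, the direction of travel), 110 wide (x), 18 high, with two steel guide shafts and a 52 mm high plate across each end. Origin at the centre of its underside on the bench; y along the rail, x across it away from the robot, z up
- carriage (a joint): place of the carriage along the rail, m: 0 at mid-rail, growing towards the base's +y; range -0.15 to 0.15. Unlocked it slides with about 2.5 N and stays where it is left; locked it holds, creeping about 3 mm/s if pushed with 15 N
- carriage_line (a point): on the aluminium carriage (a plate 130 mm long along the rail, 90 wide, its top 54 mm above the bench): outer end of the scribed black line, at the middle of the plate's far edge, on its top. The carriage is at its mark when this line meets the pointer, that is at the same place along the rail as the pointer tip
- pointer_tip (a point): tip of the steel index pointer, a 24 mm wide block clipped to the far edge of the slide with a small cone that points at the carriage's edge; 48 mm above the bench. Its axes are those of the slide_base
- lever (a joint): clamp lever on the carriage, rad: 0 locked (arm in line with the rail, pointing to the base's +y, at its stop), 1.5 free (arm across the rail, pointing to the base's -x, towards the robot, at its stop). Freeing turns it counterclockwise from above. The clamp bites below about 0.5 and is tight below 0.15. It is stiff (0.22 N m, 4.5 N at the grip) and stays where left
- lever_pivot (a point): upright axis of the clamp lever, at the height of its arm (75 mm above the bench); hub 20 mm in diameter, 20 mm across the rail from the carriage's middle towards the robot and 47 mm along it
- lever_grip (a point): place to hold the lever: middle of its black grip, 50 mm from the pivot, 75 mm above the bench; the grip is 12 mm wide, 15 mm high and 52 mm long, with nothing under it in the locked position but the rail (or the end plate, 52 mm high). Its axes turn with the lever: its y points along the arm, outwards
- carriage_knob (a point): black round knob, 18 mm in diameter, 30 mm tall, on the carriage's near corner at its -y end, top 84 mm above the bench; this point on its axis at 75 mm. It can serve to push or pull the carriage
- gear (a point): centre of the upper face of the steel spur gear, 48 mm across the teeth, 12 mm thick, bolted on the middle of the carriage; this face is 72 mm above the bench and the nut and stud rise to 84 mm
- gauge: height gauge, fixed on the bench behind the slide: grey base 80 x 56 mm, steel beam up to 295 mm, origin under the beam on the bench; its scriber points to its -x
- scriber_tip (a point): tip of the height gauge's horizontal scriber, 92 mm out from the beam, 125 to 155 mm above the bench: its height is the focal height set for the middle of the lens. When the carriage is at its mark the tip stands 58 mm to the side of the gear's axis. The slider is held only by friction (7 N)
- loupe: reading lens lying flat on the bench: a round lens in an aluminium rim 68 mm in diameter, 12 mm thick, with a straight grey handle 18 mm wide, 14 mm thick and 106 mm long; 110 g. Origin on the underside of the handle, where it is to be gripped, 38 mm behind the rim's nearest edge; x points from the handle to the lens, z up
- lens (a point): centre of the lens, 72 mm from the loupe's origin along its x and 6 mm above its underside
- loupe_grip (a point): middle of the handle's thickness at the loupe's origin, 7 mm above its underside
- wrench: steel wrench 170 mm long, lying flat on the bench
- screwdriver: screwdriver 190 mm long, lying flat on the bench
- hammer: hammer 270 mm long, lying on the bench
- cup: paper cup of coffee, 80 mm in diameter, 95 mm tall
- tape: roll of tape, 96 mm in diameter, 24 mm high, lying flat
- caliper: digital caliper 200 mm long, lying flat
- fclamp: bar clamp with a wooden handle, 220 mm bar, lying flat
Things that resemble listed ones, but are neither listed nor needed, are in the scene too. What is shaped like the loupe but brown or pink is not meant.

How it is judged:
On the way, in this order (a step that is already met when the one before it is completed fails the run):
1. the clamp lever is swung out and the carriage is free (value of joint lever above 0.9 rad), for 0.1 s.
2. the carriage's line meets the pointer within 3 mm and the lever is locked again (y of carriage_line in the frame of pointer_tip between -0.003 and 0.003 m and value of joint lever below 0.15 rad), for 0.2 s.
At the end, for the whole second after the job is handed in: Line within 3 mm of the pointer along the rail, lever below 0.15 rad. Lens carried by the fingers alone, still (20 mm/s, 0.2 rad/s), centre within 10 mm of the gear's axis and 5 mm of the scriber tip's height, level within 0.10 rad; scriber within 3 mm of its setting (all of step 2 and horizontal distance between lens and gear below 0.01 m and z of lens in the frame of scriber_tip between -0.005 and 0.005 m and angle between loupe's own z axis and vertical below 0.1 rad and linear speed of loupe below 0.02 m/s and angular speed of loupe below 0.2 rad/s and contact force between loupe and the fingers above 2 N and contact force between loupe and slide_base below 0.1 N and contact force between loupe and gauge below 0.1 N and distance of scriber_tip from where it was at the start of the episode below 0.003 m); the arm keeps its last pose, push and grip.
It fails at once if the height gauge's setting is disturbed (scriber tip moved more than 3 mm) (distance of scriber_tip from where it was at the start of the episode above 0.003 m).
It fails at once if the reading lens knocks against the slide, the gear or the gauge (more than 1 N) (contact force between loupe and slide_base above 1 N or contact force between loupe and gauge above 1 N).
It fails at once if another thing on the bench is moved by more than 30 mm (distance of any of wrench, screwdriver, hammer, cup, tape, caliper, fclamp from where it was at the start of the episode above 0.03 m).
It also fails if it takes over 70 s, if anything falls off the work surface, if the arm or the gripper's body presses on something with over 40 N, if the wrist force passes 120 N, or if a joint passes its speed limit or range.

## Robot

A 7-joint arm with a two-finger parallel gripper is mounted at the origin on the work surface. World frame = base frame: x ahead of the robot, y to its left, z up, the work surface at z = 0. Lengths are in m, angles in rad, forces in N, time in s.
With the tool pointing down it reaches from about 0.425 to 0.925 m from the base axis. Payload 6.8 kg.
Tool frame: the origin (TCP) lies at the very end of the fingers, on their centre line; the grasp point (between the pads) lies 19 mm behind it (r.tcp_to_grasp is the distance from the TCP to the grasp point, in m); z points along the fingers, y is the line along which they close (so a half turn about z gives the same grasp; the last joint's range is limited). The gripper opens to 85 mm and grips with 20 to 120 N. Pads are 22 mm wide; open, the fingers measure 114 mm over their backs; the gripper's body (76 mm by 85 mm) begins 54 mm behind the grasp point. The pads swing forward as they close: fully open they stand 13 mm farther back than shut.
Start: joints at [-1.405, 0.477, 0.022, 1.555, -0.011, 1.109, -0.083], TCP at [0.183, 0.65, 0.231] pointing down, gripper open.
Joint ranges: [-2.96, 2.96], [-0.34, 2.1], [-1.41, 1.46], [0.24, 2.44], [-1.37, 4.51], [0.17, 1.92], [-2.96, 2.96]. Speed limits (rad/s): [2.39, 2.39, 3.14, 3.14, 3.14, 3.14, 3.14].

## Interface

Orientations are given as a rotation vector (axis times angle).
In Python, from bench import r gives the robot as it stands.
- The arm moves only by the tool step_arm, never from a script. Its argument "moves" is a list of rows, each a list of 7 numbers: the shift along the tool's x, y, z in mm, then the turn, a rotation vector about the tool's x, y, z in rad, then the finger opening in mm, from 0 to 85.4. A call has 1 to 8 rows; each row is the pose to reach, as a shift and turn from the pose commanded when the call began, along the tool's axes at that moment; what a row does not reach only later rows make up. A row lasts 1/10 s, in which the tool goes at most 50 mm and 8.59 degrees, less where a joint would pass 70% of its speed; a pose out of reach is approached as far as the arm can. A call with a gripper value outside its range is refused whole. The fingers move at their own pace and stop on an object; "grip_force" is the grip in N (left out, the last holds). Time passes only in rows, so rows that repeat a pose let the fingers close. It gives the time, the measured TCP pose, the force, the opening and the grip force at its end, in the units of the state.
- r.get_obs(): the state, without advancing time (a new reading comes with each control period).
- r.grab_frame(name): name is "side" or "top"; returns a dict with "image" (400x640x3 uint8, red, green, blue), "depth" (400x640 float32, m along the optical axis (not along the pixel's ray), 0 where there is no reading), "mtx" (3x3 intrinsics, pixels), "rvec" (rotation vector, rad) and "tvec" (3), from world to camera coordinates, as OpenCV has them. Camera axes: x right, y down, z forward; pixel columns grow to the right and rows downward; lengths in m; the calibration is good to about 2 mm. A picture is of the moment at which its call begins.
- r.hand_in(): hands the job in; it is judged then, once.
The state is a dict: "clock": time; "joints": joint angles; "qvel": joint speeds; "tau": joint torques, N m; "tcp_pos": TCP position; "orientation": TCP orientation; "contact_force": force on the tool from outside, world axes, zero at the start; "moment": the same for the moment, N m; "grip_width": finger opening in m; "gripper_force": force on a finger pad.
Only numpy, scipy, OpenCV 4.12 (cv2) and the standard library are available. Lean on these libraries where they do the work, as an engineer would, in place of code of your own. Each camera call takes 0.05 s, during which the arm holds its last target. There are 200 camera calls.

## Working session

There is one attempt and no reset: what is moved stays moved. The work goes in short steps, Python scripts to look and compute and a tool call to move; the robot and the scene stay as the last step left them, time stands still between calls to the robot, and variables do not carry over. Pictures are saved under pics/ and viewed, at most 10 in all, crops included, and the job is handed in when it is done.

Besides the shell and the picture viewer there is one more tool, called after "Request:" as a command line: name --pt "numbers of a row" for each row, then --argument value for the rest. step_arm: Moves the arm, as the interface text tells. Its arguments: {"type":"object","properties":{"moves":{"type":"array","items":{"type":"array","items":{"type":"number"}}},"grip_force":{"type":"number"}},"required":["moves"]}

```bash
mkdir -p pics
cat > h.py <<'E'
import numpy as np, cv2
from scipy.spatial.transform import Rotation as R
from bench import r
def grab(n):
    f=r.grab_frame(n); f['R']=cv2.Rodrigues(np.array(f['rvec'],float))[0]; f['t']=np.array(f['tvec'],float).ravel(); return f
def ray(f,u,v):
    d=f['R'].T@np.linalg.inv(f['mtx'])@np.array([u,v,1.]); return -f['R'].T@f['t'],d
def onz(f,u,v,z):
    c,d=ray(f,u,v); return c+d*(z-c[2])/d[2]
def cloud(f):
    v,u=np.mgrid[:400,:640]; d=f['depth']; p=np.stack([u,v,np.ones_like(u)],-1)@np.linalg.inv(f['mtx']).T*d[...,None]
    w=(p-f['t'])@f['R']; w[d==0]=np.nan; return w
def proj(f,p): return cv2.projectPoints(np.array(p,float).reshape(-1,3),f['R'],f['t'],f['mtx'],None)[0].reshape(-1,2)
def tool(target=None,o=None):
    o=o or r.get_obs(); M=R.from_rotvec(o['orientation']); p=np.array(o['tcp_pos'])
    return p,M
def save(n,im): cv2.imwrite('pics/'+n+'.png',im[...,::-1])
E
python3 - <<'E'
from h import *
for n in('top','side'):
    f=grab(n); save(n+'0',f['image']); np.savez(n+'0',**f); print(n,-f['R'].T@f['t'],f['R'][2])
o=r.get_obs();print(o['tcp_pos'],o['orientation'],R.from_rotvec(o['orientation']).as_matrix(),o['clock'])
E
```

```text
top [0.44319132 0.011232   1.96527679] [ 0.06442462 -0.00489769 -0.99791056]
side [ 0.50359986 -1.46344301  0.96279635] [ 0.02879491  0.86387739 -0.50287842]
[0.18239023 0.64933114 0.23042082] [-4.28758000e-01 -3.11206550e+00  2.60173408e-03] [[-9.62744485e-01  2.70412522e-01 -3.54183084e-04]
 [ 2.70412736e-01  9.62743121e-01 -1.62323246e-03]
 [-9.79550560e-05 -1.65853372e-03 -9.99998620e-01]] 0.1
```

View pics/top0.png

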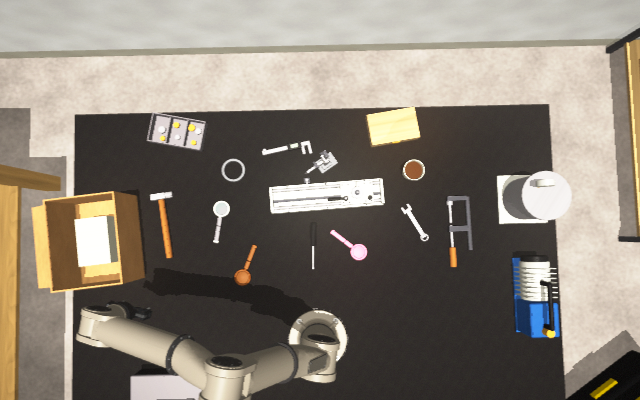

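View pics/side0.png

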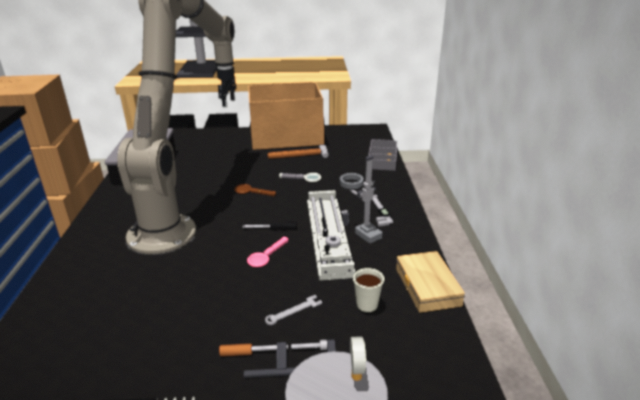

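The top view shows the slide at about (327,195), the gauge at (322,162), the tape at (233,170) and the screwdriver at (313,245). There are three loupe-like things: grey-white (221,209), brown (243,277) and pink (359,252). The grey-white one fits the description. I'll check it and the slide in a close crop.

Run:
```python
from h import *
f=dict(np.load('top0.npz')); im=f['image'][135:255,200:400]; save('c1',cv2.resize(im,None,fx=4,fy=4,interpolation=cv2.INTER_CUBIC))
s=dict(np.load('side0.npz')); save('c2',cv2.resize(s['image'][140:290,270:410],None,fx=4,fy=4,interpolation=cv2.INTER_CUBIC))
w=cloud(f); print(f['mtx'][0,0]); 
# heights map
for (u,v) in [(221,208),(218,230),(327,195),(380,192),(275,198),(350,190),(322,160)]: print(u,v,w[v,u].round(4), f['image'][v,u])
# base extents: points z in 0.01..0.06 around
z=w[...,2]
roi=np.zeros(z.shape,bool); roi[172:222,262:392]=1
for lo,hi in[(.012,.03),(.044,.06),(.06,.1)]:
    m=roi&(z>lo)&(z<hi); p=w[m]
    r_=cv2.minAreaRect(p[:,:2].astype(np.float32)*1000); print(lo,m.sum(),r_, np.median(p[:,2]))
m=roi&(z>.062)
for a,b in np.argwhere(m): print((b,a),w[a,b].round(3),end=' ')
```

```text
474.1924066020528
221 208 [0.5394 0.3866 0.0076] [233 233 230]
218 230 [0.449  0.3972 0.0213] [240 235 233]
327 195 [ 0.5825 -0.052   0.0175] [255 255 254]
380 192 [ 0.5894 -0.2697  0.0242] [178 175 163]
275 198 [0.575  0.1623 0.0173] [255 255 255]
350 190 [ 0.5979 -0.1442  0.0557] [255 255 254]
322 160 [ 0.7095 -0.0319  0.1447] [161 156 148]
0.012 1427 ((580.8751831054688, -40.54096984863281), (499.19195556640625, 197.97398376464844), 87.24415588378906) 0.018985531057326466
0.044 676 ((594.6647338867188, -49.24464416503906), (123.24019622802734, 460.28289794921875), 3.311649799346924) 0.05258186812956729
0.06 247 ((578.793701171875, -50.0343017578125), (85.24507904052734, 445.7548828125), 4.579792022705078) 0.07258074634551372
(np.int64(306), np.int64(172)) [0.666 0.031 0.133] (np.int64(307), np.int64(172)) [0.665 0.027 0.134] (np.int64(306), np.int64(173)) [0.662 0.031 0.134] (np.int64(361), np.int64(181)) [ 0.633 -0.189  0.063] (np.int64(348), np.int64(184)) [ 0.622 -0.136  0.063] (np.int64(369), np.int64(184)) [ 0.62  -0.221  0.065] (np.int64(346), np.int64(186)) [ 0.614 -0.128  
[... 10916 characters left out ...]
np.int64(332), np.int64(200)) [ 0.558 -0.069  0.081] (np.int64(333), np.int64(200)) [ 0.558 -0.074  0.074] (np.int64(334), np.int64(200)) [ 0.557 -0.077  0.079] (np.int64(335), np.int64(200)) [ 0.558 -0.082  0.076] (np.int64(336), np.int64(200)) [ 0.557 -0.085  0.083] (np.int64(337), np.int64(200)) [ 0.557 -0.089  0.078] (np.int64(345), np.int64(200)) [ 0.557 -0.122  0.065] (np.int64(346), np.int64(200)) [ 0.557 -0.125  0.076] (np.int64(354), np.int64(200)) [ 0.556 -0.158  0.067] (np.int64(371), np.int64(200)) [ 0.555 -0.227  0.064] (np.int64(370), np.int64(201)) [ 0.551 -0.223  0.062] (np.int64(354), np.int64(202)) [ 0.549 -0.158  0.062] (np.int64(359), np.int64(202)) [ 0.548 -0.178  0.064]
```

View pics/c1.png

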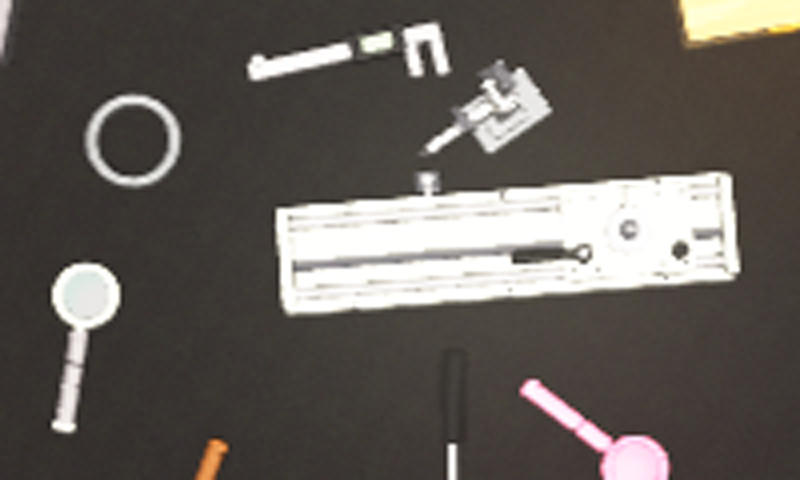

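View pics/c2.png

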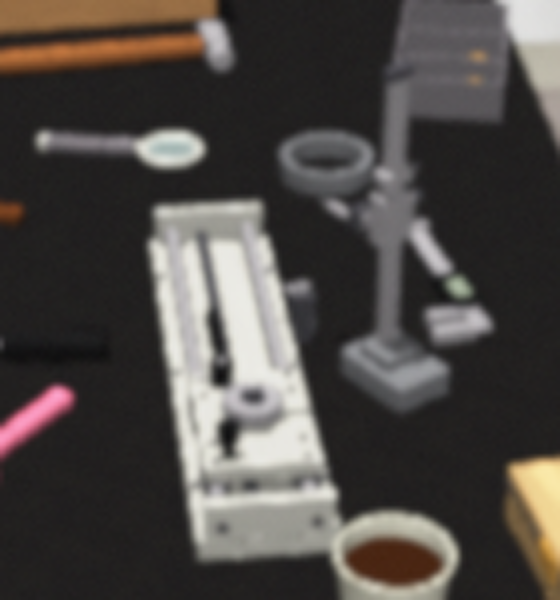

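The close crop confirms the grey loupe: glass at crop (85,296) = px (221,209), handle running down to (64,427) = px (216,241). The lever is locked, with its grip at about px (334,198) and hub at (345,198). The knob is at (370,197), the nut at (357,192), the pointer block at (307,180) and the scriber tip at (306,173).

```bash
cat >> h.py <<'E'
def tri(f,a,s,b):
    c1,d1=ray(f,*a);c2,d2=ray(s,*b);d1/=np.linalg.norm(d1);d2/=np.linalg.norm(d2)
    t=np.linalg.lstsq(np.stack([d1,-d2],1),c2-c1,rcond=None)[0]; p,q=c1+t[0]*d1,c2+t[1]*d2
    return (p+q)/2,np.linalg.norm(p-q)
def dark(f,box,th):
    x0,y0,x1,y1=box; g=f['image'][y0:y1,x0:x1].mean(2); w=np.clip(th-g,0,None); v,u=np.mgrid[y0:y1,x0:x1]
    return np.array([(w*u).sum()/w.sum(),(w*v).sum()/w.sum()]),(w>0).sum()
E
python3 - <<'E'
from h import *
f=dict(np.load('top0.npz'));s=dict(np.load('side0.npz'))
for n,b,z in[('nut',(353,188,363,197),.084),('knob',(366,193,375,203),.084),('grip',(327,194,342,202),.0825)]:
    c,k=dark(f,b,150); print(n,c,k,onz(f,*c,z))
g=f['image'].mean(2)
# silhouettes: column-wise subpixel edges (bright vs dark) for far/near sides, row-wise for ends
def edge(p,th=150):
    i=np.argmax(p>th); return i-1+(th-p[i-1])/(p[i]-p[i-1])
far=[(u,165+edge(g[165:200,u])) for u in list(range(315,383,3))]
near=[(u,225-edge(g[226:190:-1,u])+1) for u in range(275,383,3)]
L=[(260+edge(g[v,260:290]),v) for v in range(190,211,2)]
Rr=[(395-edge(g[v,395:365:-1]),v) for v in range(181,202,2)]
for n,l,z in(('far',far,.052),('far18',far,.018),('near',near,0),('L',L,.052),('R',Rr,.052)):
    P=np.array([onz(f,u,v,z)[:2] for u,v in l]); 
    vx,vy,x,y=cv2.fitLine(P.astype(np.float32),cv2.DIST_HUBER,0,.01,.01).ravel(); res=(P-[x,y])@[-vy,vx]
    print(n,'dir',np.degrees(np.arctan2(-vx,vy)) if abs(vy)>abs(vx) else np.degrees(np.arctan2(vy,vx)),'pt',x,y,'res',np.abs(res).max().round(4))
# print pixel patches
print('top pointer/scriber');print(g[166:192,298:318].astype(int))
print('side');print(s['image'].mean(2)[203:228,336:356].astype(int))
save('c3',np.hstack([cv2.resize(s['image'][170:270,305:405],None,fx=4,fy=4,interpolation=cv2.INTER_CUBIC),cv2.resize(f['image'][150:210,290:350],None,fx=6.667,fy=6.667,interpolation=cv2.INTER_CUBIC)[:400,:400]]))
E
```

```text
nut [356.35416667 193.22916667] 4 [ 0.5821161 -0.1668004  0.084    ]
knob [369.73535156 197.09082031] 14 [ 0.56550317 -0.21959017  0.084     ]
grip [333.83958724 198.28705441] 50 [ 0.56409342 -0.07675867  0.0825    ]
far dir -17.060984 pt 0.66187626 -0.14539145 res 0.0422
far18 dir -17.06097 pt 0.6657624 -0.14817473 res 0.0429
near dir -176.76404 pt 0.5232513 -0.0058939117 res 0.0012
L dir 3.4095683 pt 0.5667244 0.18310568 res 0.0011
R dir 3.5977037 pt 0.59267783 -0.2796693 res 0.0011
top pointer/scriber
[[ 64  65  64  66  67  65  64  67  66  65  66  66  67  67  67 153 200 168
  145 161]
 [ 65  66  64  66  65  66  66  66  64  64  66  66  67 138 239 250 232 186
  136 103]
 [ 66  66  65  64  66  66  66  67  65  65  67  67 138 240 253 251 221 109
   68  64]
 [ 65  66  66  66  66  66  65  66  66  66 136 240 253 253 246 162  86  71
   68  68]
 [ 65  65  65  66  67  63  66  66  66 137 240 253 252 227 125  71  69  67
   70  70]
 [ 66  66  68  66  67  67  67  66 144 241 253 246 162  81  66  68  68  69
   69  69]
 [ 66  66  69  66  68  68  68  87 121 234 246 158  71  68  68  68  68  67
   69 
[... 3051 characters left out ...]
  32  31
   32  32]
 [176 191 196 204 206 177 115  66  53  51  54  56  56  44  35  32  32  31
   33  32]
 [174 188 195 206 214 195 140  82  56  52  54  56  54  42  33  32  31  34
   32  32]
 [173 185 195 205 216 208 163  99  59  53  52  54  49  38  33  31  32  31
   31  30]
 [177 182 194 202 214 214 181 115  65  53  52  49  43  35  31  32  30  32
   30  28]
 [182 179 191 198 209 216 193 130  71  53  50  45  36  31  31  32  32  30
   27  27]
 [184 176 188 197 206 216 203 150  86  51  43  38  33  30  30  32  30  30
   30  38]
 [188 171 184 195 205 218 213 176 106  48  35  34  31  31  31  32  33  32
   38  58]
 [195 172 179 193 202 215 219 191 119  53  32  32  32  31  32  32  31  33
   44  75]]
```

View pics/c3.png

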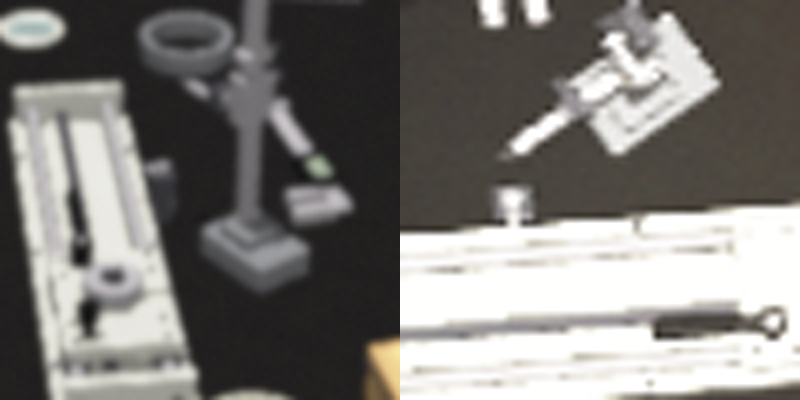

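The crop shows the pointer block at about top px (306.5,181), with its cone reaching to row 184. The scriber's dark tip is at about top px (305,173), and in the side view it's near (352,190). Next I'll check these against the 92 mm and 58 mm lengths given.

Run:
```python
from h import *
f=dict(np.load('top0.npz'));s=dict(np.load('side0.npz'))
yaw=.0585; c=np.array([.5819,-.0483]); B=np.array([[np.cos(yaw),-np.sin(yaw)],[np.sin(yaw),np.cos(yaw)]])
tob=lambda p:(np.array(p)[:2]-c)@B
tow=lambda x,y,z:np.r_[c+B@[x,y],z]
P=onz(f,306.52,183.8,.048); print('pointer',P,tob(P))
G=onz(f,*dark(f,(327,194,342,202),150)[0],.075); print('grip',G,tob(G)); 
q=tob(G)[1]-.097; print('q',q,'travel',tob(P)[1]-q)
for n,p in dict(gear=tow(0,q,.072),nut=tow(0,q,.084),hub=tow(-.02,q+.047,.08),grip=tow(-.02,q+.097,.075),line=tow(.045,q,.054),cE=tow(0,q-.065,.054),cE2=tow(0,q+.065,.054),ptr=P,mark=tow(0,tob(P)[1],.072)).items(): print(n,p.round(4),'top',proj(f,p).round(1),'side',proj(s,p).round(1))
for z in(.125,.135,.145,.155):
    T=onz(f,304.5,173.3,z); print(z,T,tob(T),proj(s,T))
w=cloud(s); print('side cloud beam'); 
for uv in[(369,160),(367,175),(352,189),(356,191),(360,190)]: print(uv,w[uv[1],uv[0]].round(3),s['image'][uv[1],uv[0]])
print(s['image'].mean(2)[182:200,344:366].astype(int))
# gauge: high points in top
w=cloud(f);m=np.zeros((400,640),bool);m[145:176,302:340]=1
for v in range(148,176,2): print(v,[(u,*(w[v,u]*1000).round().astype(int)) for u in range(302,340,2) if w[v,u,2]>.03])
```

```text
pointer [0.62776025 0.03100744 0.048     ] [0.05041864 0.07649048]
grip [ 0.56457503 -0.07710918  0.075     ] [-0.01897971 -0.02774697]
q -0.1247469679267293 travel 0.2012374514720765
gear [ 0.5892 -0.1728  0.072 ] top [[357.5 191.7]] side [[332.2 238.8]]
nut [ 0.5892 -0.1728  0.084 ] top [[357.8 191.4]] side [[332.2 235.7]]
hub [ 0.5665 -0.1271  0.08  ] top [[346.4 197.4]] side [[324.3 228.9]]
grip [ 0.5636 -0.0772  0.075 ] top [[333.9 198.5]] side [[322.7 221.9]]
line [ 0.6341 -0.1702  0.054 ] top [[356.1 181. ]] side [[346.3 242.6]]
cE [ 0.593  -0.2377  0.054 ] top [[373.1 190.7]] side [[334.8 255.7]]
cE2 [ 0.5854 -0.1079  0.054 ] top [[341.1 193.3]] side [[329.8 232.2]]
ptr [0.6278 0.031  0.048 ] top [[306.5 183.8]] side [[339.4 211.3]]
mark [0.5774 0.0281 0.072 ] top [[307.5 195.7]] side [[325.2 206.4]]
0.125 [0.66165814 0.03718673 0.125     ] [0.08461982 0.08067731] [[349.24473076 191.18922838]]
0.135 [0.660471  0.0370457 0.135    ] [0.08342647 0.08060592] [[348.96566514 188.69340639]]
0.145 [0.65928386 0.03690466 0.145     ] [0.08223311 0.08053453] [[348.68490907 186.18246585]
[... 4374 characters left out ...]
), np.int64(32)), (324, np.int64(701), np.int64(-42), np.int64(36)), (326, np.int64(700), np.int64(-50), np.int64(35)), (328, np.int64(699), np.int64(-58), np.int64(41)), (332, np.int64(700), np.int64(-75), np.int64(32))]
168 [(312, np.int64(681), np.int64(7), np.int64(134)), (314, np.int64(680), np.int64(0), np.int64(139)), (316, np.int64(679), np.int64(-8), np.int64(145)), (324, np.int64(693), np.int64(-42), np.int64(33)), (326, np.int64(692), np.int64(-50), np.int64(37))]
170 [(308, np.int64(673), np.int64(23), np.int64(132)), (310, np.int64(672), np.int64(15), np.int64(139)), (326, np.int64(685), np.int64(-50), np.int64(30))]
172 [(306, np.int64(666), np.int64(31), np.int64(133))]
174 []
```

Run:
```python
from h import *
f=dict(np.load('top0.npz'));s=dict(np.load('side0.npz'))
for n,uv,z in[('calL',(263,152),.005),('calR',(311,146),.005),('tapeC',(233,170),.012),('tapeNear',(233,182),0),('beamtop',(326,154),.295)]:
    p=onz(f,*uv,z); print(n,p.round(3),proj(s,p).round(1))
b=onz(f,326,154,.295)
for z in(.03,.13,.15): print('beam',z,proj(s,[b[0],b[1],z]), proj(f,[b[0],b[1],z]))
print(s['image'].mean(2)[176:200,348:376].astype(int))
w=cloud(s)[...,2]; print((w[176:200,346:376]*1000).round().astype(int))
```

```text
calL [0.769 0.21  0.005] [[371.9 195.8]]
calR [0.79  0.009 0.005] [[385.3 223.5]]
tapeC [0.696 0.335 0.012] [[350.1 179.9]]
tapeNear [0.647 0.337 0.   ] [[338.2 182.5]]
beamtop [ 0.709 -0.043  0.295] [[367.5 156.1]]
beam 0.03 [[364.52733957 226.33911088]] [[324.15816162 164.21010584]]
beam 0.13 [[365.60750906 201.15635659]] [[324.79129523 160.7003727 ]]
beam 0.15 [[365.83148395 195.93467179]] [[324.9262132  159.95246413]]
[[ 91  91  91  90  92  92  93  93  94  98 105 113 118 112  89  58  46  64
   93 108 117 114 102  78  48  33  32  31]
 [ 86  86  87  86  87  88  88  86  87  86  92 100 117 128 110  75  52  66
   95 111 115 114 101  75  46  33  32  31]
 [ 80  77  76  76  76  79  80  81  80  80  82  90 112 130 122  87  58  69
   96 113 115 114 100  73  46  33  32  32]
 [ 62  60  58  58  57  60  64  66  67  72  79  93 114 132 122  85  59  74
  100 112 116 115 102  77  49  37  35  33]
 [ 46  46  43  42  42  45  47  51  56  69  85 106 126 132 113  79  63  80
  104 114 116 115 106  85  62  49  43  38]
 [ 60  57  52  49  49  53  60  66  72  83 100 121 130 122 101  85  92 108
  117 118 117 1
[... 17119 characters left out ...]
         -3                   -4                   -3
                    -4                   -3                   -1
                    -1                   -3                   -2
                    -5                   -1                   -4
                     1                   -3                    1
                    -5                  142                  141
                   145                  150                  148
                   147                  142                  142
                   145                  137                  138
                     4                    8                    9]]<stdin>:8: RuntimeWarning: invalid value encountered in cast
```

Run:
```python
from h import *
s=dict(np.load('side0.npz'))
im=cv2.resize(s['image'][160:230,325:395],None,fx=8,fy=8,interpolation=cv2.INTER_CUBIC); save('c4',cv2.convertScaleAbs(im,alpha=1.3))
```

```text
(no output)
```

View pics/c4.png

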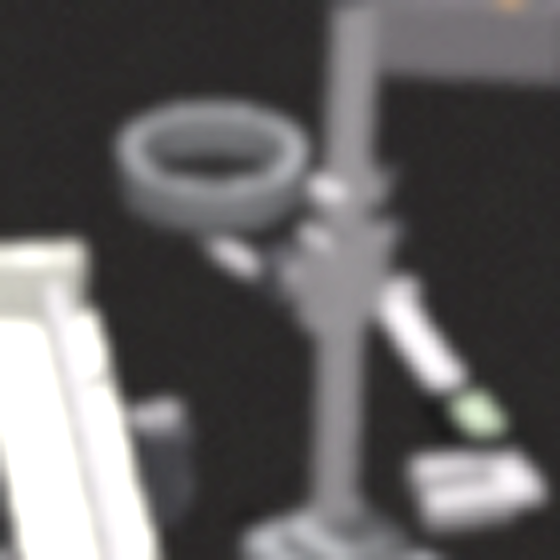

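The scriber streak in the side view runs from (351,189), its tip, to (356,193), and depth puts it 131–137 mm high. The tip lies about 92–95 mm from the beam, so I've identified it correctly. Next I work out the move to the lever grip.

```bash
cat >> h.py <<'E'
yaw=.0585; c0=np.array([.5819,-.0483]); B=np.array([[np.cos(yaw),-np.sin(yaw)],[np.sin(yaw),np.cos(yaw)]])
tob=lambda p:(np.array(p)[:2]-c0)@B
tow=lambda x,y,z:np.r_[c0+B@[x,y],z]
def plan(p,ya=None):
    "world target of TCP, and angle of tool y axis (rad), tool straight down"
    o=r.get_obs(); M=R.from_rotvec(o['orientation']).as_matrix(); d=M.T@(np.array(p)-o['tcp_pos'])*1000
    if ya is None: ya=np.arctan2(M[1,1],M[0,1])
    yv=np.array([np.cos(ya),np.sin(ya),0]); zv=np.array([0,0,-1.]); T=np.stack([np.cross(yv,zv),yv,zv],1)
    print('shift',d.round(1),'turn',R.from_matrix(M.T@T).as_rotvec().round(4),'clock',o['clock'],'w',o['grip_width'],'F',np.round(o['contact_force'],1))
E
python3 - <<'E'
from h import *
f=dict(np.load('top0.npz'));s=dict(np.load('side0.npz'))
print(tri(f,(304.7,173.3),s,(350.5,188.9)), tri(f,(306,172.6),s,(351.5,189.7)))
print(r.tcp_to_grasp)
plan([.564,-.0775,.20],yaw)
E
```

```text
(array([0.6631455 , 0.03617415, 0.1342481 ]), np.float64(0.005174053868254651)) (array([0.66597347, 0.03106285, 0.13378819]), np.float64(0.005480613194135185))
0.0187
shift [-563.9 -596.5   31.5] turn [-1.4000e-03  1.1000e-03  1.2385e+00] clock 0.1 w 0.0854622891699582 F [0.6 0.5 0.1]
```

Request:
step_arm --pt "-564 -596 31 0 0 1.2385 50" --pt "-564 -596 31 0 0 1.2385 50" --pt "-564 -596 31 0 0 1.2385 50" --pt "-564 -596 31 0 0 1.2385 50" --pt "-564 -596 31 0 0 1.2385 50" --pt "-564 -596 31 0 0 1.2385 50" --pt "-564 -596 31 0 0 1.2385 50" --pt "-564 -596 31 0 0 1.2385 50" --grip_force 60

```text
clock: 0.9
tcp_pos: [0.3689, 0.294, 0.2161]
orientation: [-2.118, -2.32, 0.0]
contact_force: [1.3, -0.6, -0.0]
grip_width: 0.05
gripper_force: 0.0
```

```bash
python3 -c "
from h import *
plan([.564,-.0775,.20],yaw)"
```

```text
shift [-387.7  160.5   16. ] turn [-0.0002 -0.0002  0.0324] clock 0.9 w 0.049959782679746656 F [ 1.3 -0.6 -0. ]
```

Request:
step_arm --pt "-388 160 16 0 0 0.032 40" --pt "-388 160 16 0 0 0.032 40" --pt "-388 160 16 0 0 0.032 40" --pt "-388 160 16 0 0 0.032 40" --pt "-388 160 16 0 0 0.032 40" --pt "-388 160 16 0 0 0.032 40" --pt "-388 160 16 0 0 0.032 40" --pt "-388 160 16 0 0 0.032 40"

```text
clock: 1.7
tcp_pos: [0.5564, -0.0586, 0.2007]
orientation: [-2.147, -2.293, 0.0]
contact_force: [0.7, 0.4, 0.9]
grip_width: 0.0399
gripper_force: 0.0
```

Request:
step_arm --pt "0 0 0 0 0 0 40" --pt "0 0 0 0 0 0 40"

```text
clock: 1.9
tcp_pos: [0.5557, -0.0585, 0.2004]
orientation: [-2.152, -2.289, 0.002]
contact_force: [0.2, 0.4, -0.5]
grip_width: 0.0402
gripper_force: 0.0
```

```bash
python3 -c "
from h import *
plan([.564,-.0775,.064],yaw)"
```

```text
shift [-19.4   7.2 136.5] turn [-0.0011  0.0005  0.0032] clock 1.9 w 0.0401588630919677 F [ 0.2  0.4 -0.5]
```

Request:
step_arm --pt "-19 7 50 0 0 0.003 40" --pt "-19 7 100 0 0 0.003 40" --pt "-19 7 130 0 0 0.003 40" --pt "-19 7 142 0 0 0.003 40" --pt "-19 7 142 0 0 0.003 40"

```text
clock: 2.4
tcp_pos: [0.5629, -0.0739, 0.0578]
orientation: [-2.147, -2.289, 0.003]
contact_force: [-1.1, -0.9, -0.2]
grip_width: 0.0401
gripper_force: 0.0
```

Request:
step_arm --pt "0 0 0 0 0 0 5" --pt "0 0 0 0 0 0 5" --pt "0 0 0 0 0 0 5" --pt "0 0 0 0 0 0 5" --pt "0 0 0 0 0 0 5" --grip_force 40

```text
clock: 2.9
tcp_pos: [0.5635, -0.0751, 0.0609]
orientation: [-2.151, -2.288, -0.001]
contact_force: [-4.9, 0.9, 7.4]
grip_width: 0.011
gripper_force: 42.1
```

```bash
python3 -c "
from h import *
o=r.get_obs();print(o['tcp_pos'],tob(o['tcp_pos']),o['moment'],o['gripper_force'])
plan([.564,-.0775,.058],yaw)"
```

```text
[ 0.56350334 -0.07507591  0.0608629 ] [-0.01993069 -0.02565452] [ 0.16460503  1.26981979 -0.0947256 ] 42.09440588951111
shift [-2.5  0.3  2.9] turn [-0.0004 -0.0016  0.0033] clock 2.9 w 0.011045180488958216 F [-4.9  0.9  7.4]
```

Request:
step_arm --pt "-0.6 -7.8 0 0 0 -0.149 5" --pt "-2.3 -15.4 0 0 0 -0.298 5" --pt "-5.2 -22.6 0 0 0 -0.447 5" --pt "-9.1 -29.4 0 0 0 -0.597 5" --pt "-14 -35.4 0 0 0 -0.747 5" --pt "-19.7 -40.7 0 0 0 -0.897 5" --pt "-26.1 -45.1 0 0 0 -1.047 5" --pt "-33.2 -48.5 0 0 0 -1.2 5"

```text
clock: 3.7
tcp_pos: [0.5183, -0.1112, 0.0609]
orientation: [0.478, 3.103, 0.001]
contact_force: [-3.1, 2.0, 3.9]
grip_width: 0.0112
gripper_force: 41.4
```

Request:
step_arm --pt "-0.6 -7.8 0 0 0 -0.149 5" --pt "-2.3 -15.4 0 0 0 -0.298 5" --pt "-2.3 -15.4 0 0 0 -0.298 5" --pt "-2.3 -15.4 0 0 0 -0.298 5"

```text
clock: 4.1
tcp_pos: [0.5159, -0.1281, 0.0607]
orientation: [0.03, 3.139, -0.002]
contact_force: [-3.4, -2.4, 10.5]
grip_width: 0.0112
gripper_force: 42.4
```

Run:
```python
from h import *
o=r.get_obs();M=R.from_rotvec(o['orientation']).as_matrix();print(tob(o['tcp_pos']),'theta',np.arctan2(M[1,1],M[0,1])-yaw,o['moment'],o['contact_force'])
f=grab('top'); save('t1',f['image']); g=f['image'].mean(2); print(dark(f,(366,193,375,203),150), dark(f,(353,188,363,197),150))
```

```text
[-0.07056121 -0.07579348] theta 1.493336893952416 [-0.33119403  0.7837264   0.14130839] [-3.37148811 -2.40765793 10.54472529]
(array([370.59741602, 197.17674419]), np.int64(15)) (array([357.3599493 , 193.35931559]), np.int64(26))
```

Run:
```python
from h import *
o=r.get_obs();b=tob(o['tcp_pos']); print(b); plan(tow(b[0],b[1]+.203,o['tcp_pos'][2]))
```

```text
[-0.07054868 -0.07575358]
shift [ 15.7 202.4  -0.3] turn [-0.0013  0.002   0.    ] clock 4.15 w 0.011541004941636833 F [-3.5 -2.4  9.2]
```

Request:
step_arm --pt "1.6 20 0 0 0 0 5" --pt "3.9 50 0 0 0 0 5" --pt "6.2 80 0 0 0 0 5" --pt "8.5 110 0 0 0 0 5" --pt "10.9 140 0 0 0 0 5" --pt "13.2 170 0 0 0 0 5" --pt "14.9 192 0 0 0 0 5" --pt "15.7 202.4 0 0 0 0 5"

```text
clock: 4.95
tcp_pos: [0.5042, 0.0781, 0.0608]
orientation: [0.026, 3.137, 0.002]
contact_force: [0.5, -3.8, 6.2]
grip_width: 0.0113
gripper_force: 42.0
```

Request:
step_arm --pt "0 0 0 0 0 0 5" --pt "0 0 0 0 0 0 5" --pt "0 0 0 0 0 0 5"

```text
clock: 5.25
tcp_pos: [0.5042, 0.0775, 0.0608]
orientation: [0.027, 3.137, 0.003]
contact_force: [0.8, 1.6, 6.5]
grip_width: 0.0109
gripper_force: 42.0
```

Run:
```python
from h import *
o=r.get_obs();M=R.from_rotvec(o['orientation']).as_matrix();print(tob(o['tcp_pos']),'theta',np.arctan2(M[1,1],M[0,1])-yaw,o['moment'],o['contact_force'])
f=grab('top'); s=grab('side'); np.savez('top1',**f);np.savez('side1',**s)
save('c5',np.hstack([cv2.resize(f['image'][165:225,270:330],None,fx=6.667,fy=6.667,interpolation=cv2.INTER_CUBIC)[:400,:400],cv2.resize(s['image'][170:250,290:370],None,fx=5,fy=5,interpolation=cv2.INTER_CUBIC)]))
```

```text
[-0.07016268  0.13011494] theta 1.4953815902614174 [ 0.54209233  0.15697194 -0.04619081] [0.78769139 1.58734032 6.47674042]
```

View pics/c5.png

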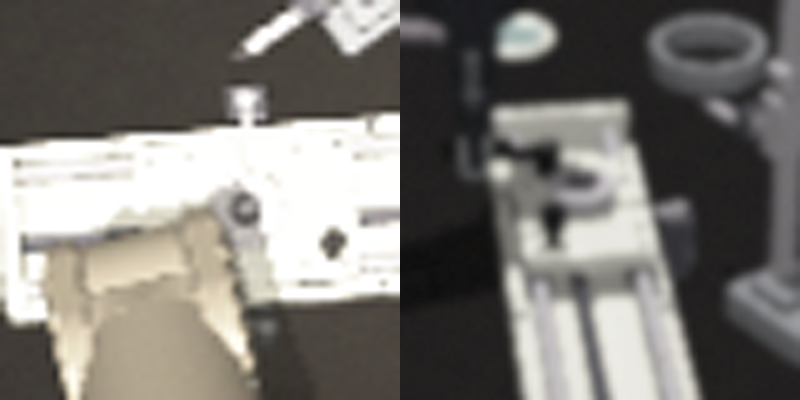

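The crop shows the nut at top px ≈(306.2,195.7), the knob at (319.4,201) and the pointer cone at column 306.5. I'll work out the nut's centre to sub-pixel accuracy.

Run:
```python
from h import *
f=dict(np.load('top1.npz')); g=f['image'].mean(2)
print(g[178:200,300:316].astype(int))
for z,uv in((.084,dark(f,(302,192,311,201),230)[0]),(.084,dark(f,(303,193,310,200),200)[0]),(.069,dark(f,(315,197,324,206),150)[0])):
    p=onz(f,*uv,z); print(uv,p,tob(p))
f0=dict(np.load('top0.npz')); 
for b,z,th in(((353,188,362,196),.084,230),((366,193,375,203),.069,150)):
    uv=dark(f0,b,th)[0];p=onz(f0,*uv,z); print('t0',uv,tob(p))
print(g0:=f0['image'].mean(2)[186:200,350:366].astype(int))
```

```text
[[ 67  68  66  85 124 167 198 181 147 117  63  67  66  67  67  69]
 [ 66  68  66  83 125 216 251 250 205 119  61  67  67  68  68  70]
 [ 68  68  67  81 124 204 250 246 158 125  76  69  67  69  70  70]
 [ 66  67  68  75 120 161 215 219 149 126  77  69  70  69  69  70]
 [ 66  66  65  67 114 146 229 239 178 163  73  66  67  68  68  70]
 [ 66  68  65  66  68  70 211 230  92  80  74 112 154 177 231 246]
 [172 188 233 248 248 253 254 254 254 254 254 254 254 254 254 253]
 [254 254 254 253 249 251 252 253 252 252 253 253 254 255 255 255]
 [254 255 255 254 254 252 251 254 254 254 254 254 254 253 250 254]
 [254 254 254 254 254 252 250 254 254 254 254 254 254 251 238 254]
 [254 254 254 254 254 253 251 254 254 255 254 254 254 254 254 254]
 [255 255 255 255 255 254 249 253 255 255 255 255 255 255 255 254]
 [255 255 255 255 255 254 253 241 253 255 254 254 254 254 254 254]
 [255 255 255 254 250 254 253 252 254 252 228 249 254 254 254 254]
 [255 254 253 254 251 205 246 254 254 254 253 239 251 254 254 254]
 [255 253 229 201 199 191 189 244 254 254 254 253 253 254 254 254]
 [253 212 194 186 169 128 10
[... 997 characters left out ...]
 254 254 254 254 254 254 254]
 [254 253 251 253 252 234 163 156 176 242 254 253 253 254 254 254]
 [254 249 251 253 245 161 174 205 185 225 252 254 254 254 254 254]
 [251 239 252 253 244 150 184 233 221 224 252 254 253 253 254 254]
 [252 240 251 253 244 151 135 142 148 223 252 254 253 253 254 254]
 [254 252 250 254 253 241 142 151 197 247 254 254 253 253 254 254]
 [254 254 250 252 254 253 253 253 253 253 254 253 253 254 254 254]
 [254 250 243 253 252 254 254 254 253 254 253 253 254 254 254 254]
 [254 254 251 241 249 247 251 252 252 251 251 254 254 254 254 254]
 [255 255 254 254 254 253 244 250 253 253 254 254 254 254 254 254]
 [255 254 254 254 254 254 254 254 254 254 254 254 254 254 254 254]]
```

The faint scribed line is visible at column ≈305.6 and the pointer is at 306.5, so the carriage is about 3.6 mm too far. The TCP readings agree. I'll move it back a little.

Request:
step_arm --pt "-0.2 -2 0 0 0 0 5" --pt "-0.3 -4.2 0 0 0 0 5" --pt "-0.3 -4.2 0 0 0 0 5" --pt "-0.3 -4.2 0 0 0 0 5" --pt "-0.3 -4.2 0 0 0 0 5"

```text
clock: 5.85
tcp_pos: [0.5045, 0.0727, 0.0608]
orientation: [0.028, 3.137, 0.002]
contact_force: [-0.1, 0.6, 5.8]
grip_width: 0.0112
gripper_force: 42.0
```

Run:
```python
from h import *
o=r.get_obs();print(tob(o['tcp_pos']),o['contact_force'])
f=grab('top'); print(f['image'].mean(2)[183:199,300:313].astype(int), dark(f,(315,197,324,206),150)[0])
```

```text
[-0.07017432  0.12529353] [-0.05988912  0.56740304  5.80049403]
[[ 66  66  68  65  66  69 212 229  91  80  73 113 153]
 [170 186 233 248 249 253 254 254 254 254 254 254 254]
 [254 254 254 253 249 251 252 252 252 252 253 253 254]
 [254 255 255 254 254 254 254 253 254 254 254 254 254]
 [254 254 254 254 254 254 254 250 253 254 254 254 254]
 [254 254 254 255 254 254 254 250 253 254 254 254 254]
 [255 255 255 255 255 255 254 254 254 255 254 255 254]
 [255 255 255 255 255 255 255 253 253 254 252 249 254]
 [255 255 255 255 253 250 255 254 254 254 252 242 253]
 [255 255 255 254 254 254 250 247 254 254 254 254 252]
 [255 255 254 237 204 203 200 189 234 253 254 254 254]
 [255 253 213 196 186 178 142 101 118 204 252 254 254]
 [223 217 190 174 187 161 116 138 151 134 241 254 254]
 [160 152 138 164 187 154  95 145 159 115 223 253 254]
 [144 151 158 153 162 167 116  90  97  93 236 254 254]
 [164 169 172 154 128 163 158 114 124 145 243 254 254]] [320.71323529 200.93474265]
```

Request:
step_arm --pt "0.1 1.3 0 0 0 0 5" --pt "-0.5 8.8 0 0 0 0.149 5" --pt "-2.1 16.1 0 0 0 0.298 5" --pt "-4.9 23.1 0 0 0 0.447 5" --pt "-8.7 29.6 0 0 0 0.597 5" --pt "-13.4 35.5 0 0 0 0.747 5" --pt "-15.1 37.3 0 0 0 0.8 5" --pt "-15.1 37.3 0 0 0 0.8 5"

```text
clock: 6.7
tcp_pos: [0.5207, 0.1098, 0.0608]
orientation: [1.249, 2.878, 0.005]
contact_force: [1.5, 1.9, 4.6]
grip_width: 0.0113
gripper_force: 41.8
```

```bash
cat > st.py <<'E'
from h import *
o=r.get_obs();M=R.from_rotvec(o['orientation']).as_matrix();th=np.arctan2(M[1,1],M[0,1])-yaw;b=tob(o['tcp_pos'])
print(b,'th',th,'pivot',b-.0502*np.array([-np.sin(th),np.cos(th)]),o['contact_force'],o['clock'])
f=grab('top'); print(f['image'].mean(2)[183:199,300:313].astype(int), dark(f,(315,197,324,206),150)[0])
E
python3 st.py
```

```text
[-0.05180627  0.16142413] th 0.6933108015421746 pivot [-0.01972409  0.12281358] [1.49382874 1.88750279 4.6020523 ] 6.7
[[ 66  66  66  65  68  70 213 231  91  79  74 112 154]
 [174 189 234 249 249 253 254 254 254 254 254 254 254]
 [254 254 254 254 249 252 243 242 252 252 254 254 254]
 [254 255 255 254 254 255 254 253 254 254 254 254 254]
 [255 255 255 255 255 255 253 251 254 254 254 254 254]
 [254 255 255 255 255 255 253 251 255 255 255 255 255]
 [255 255 255 255 255 255 253 251 255 255 255 255 255]
 [252 255 255 255 255 253 252 253 244 253 255 255 255]
 [251 255 255 255 254 253 253 254 254 254 253 245 252]
 [218 251 254 253 254 254 254 254 254 254 254 253 240]
 [211 242 250 251 254 254 254 252 251 253 254 254 253]
 [212 235 250 253 254 252 226 170 168 218 252 254 254]
 [210 239 253 254 253 238 186 231 228 163 245 254 253]
 [208 202 246 254 253 235 207 251 249 184 244 254 254]
 [208 196 245 254 254 247 154 168 163 146 245 254 254]
 [213 208 242 254 254 253 235 161 163 242 254 254 254]] [320.32472325 201.05904059]
```

The line's outer end is now at column 306.5, level with the pointer at 306.5. I'll finish the swing.

Request:
step_arm --pt "-0.6 7.5 0 0 0 0.149 5" --pt "-2.2 14.8 0 0 0 0.298 5" --pt "-5 21.8 0 0 0 0.447 5" --pt "-8.8 28.3 0 0 0 0.597 5" --pt "-12.2 32.9 0 0 0 0.715 5" --pt "-12.2 32.9 0 0 0 0.715 5" --pt "-12.2 32.9 0 0 0 0.715 5"

```text
clock: 7.45
tcp_pos: [0.5525, 0.1232, 0.0609]
orientation: [2.175, 2.264, 0.005]
contact_force: [0.7, -0.7, 5.3]
grip_width: 0.0112
gripper_force: 42.1
```

```bash
python3 st.py
```

```text
[-0.01932957  0.17290813] th -0.018443342288199348 pivot [-0.02025537  0.12271667] [ 0.67892356 -0.68114967  5.29348864] 7.45
[[ 67  67  66  68  67  70 212 231  92  80  74 112 155]
 [173 190 234 249 249 253 255 254 254 254 254 254 254]
 [254 254 254 254 249 252 243 242 253 253 254 254 254]
 [254 255 255 255 254 255 254 253 254 254 254 254 255]
 [255 255 255 255 255 255 253 251 255 255 255 254 255]
 [254 255 255 255 255 255 253 251 255 255 255 255 255]
 [255 255 255 255 255 255 253 251 255 255 255 255 255]
 [255 255 255 255 255 254 252 253 245 253 255 255 255]
 [255 255 255 255 254 253 254 254 254 254 253 245 252]
 [255 255 254 253 254 254 254 254 254 254 254 253 244]
 [255 254 251 252 254 254 254 252 251 253 254 255 253]
 [255 254 250 253 254 252 226 170 167 219 252 254 254]
 [255 254 253 254 253 238 186 232 228 165 245 255 254]
 [255 253 251 255 253 236 206 251 250 185 245 255 254]
 [255 254 253 254 254 247 158 168 163 149 245 254 254]
 [255 255 254 254 254 253 235 162 163 242 254 255 254]] [320.32800752 201.04605263]
```

Request:
step_arm --pt "0 0 0 0 0 0 35" --pt "0 0 0 0 0 0 35" --pt "0 0 0 0 0 0 35" --pt "0 0 -40 0 0 0 35" --pt "0 0 -90 0 0 0 35" --pt "0 0 -140 0 0 0 35" --pt "0 0 -140 0 0 0 35"

```text
clock: 8.2
tcp_pos: [0.5546, 0.1226, 0.2055]
orientation: [2.173, 2.262, 0.017]
contact_force: [-0.6, -0.6, 0.2]
grip_width: 0.035
gripper_force: 0.0
```

```bash
cat > lp.py <<'E'
from h import *
f=grab('top'); np.savez('top2',**f)
f=dict(np.load('top0.npz'))
g=f['image'].mean(2); m=np.zeros(g.shape,np.uint8); m[195:248,205:236]=(g[195:248,205:236]>130); 
n,lab,st,ce=cv2.connectedComponentsWithStats(m); i=1+np.argmax(st[1:,4]); v,u=np.nonzero(lab==i); print(st[i])
rim=[(a,b) for a,b in zip(u,v) if b<=217]; (cx,cy),rad=cv2.minEnclosingCircle(np.array(rim,np.float32)); print('rim px',cx,cy,rad)
for b in range(200,246): 
    k=u[v==b]
    if len(k): print(b,k.min(),k.max(),end='; ')
L=onz(f,cx,cy,.012); print('\nlens',L)
hv=[(u[v==b].mean(),b) for b in range(222,240) if (v==b).any()]
P=np.array([onz(f,*q,.012)[:2] for q in hv]); vx,vy,x,y=cv2.fitLine(P.astype(np.float32),2,0,.01,.01).ravel()
d=np.array([vx,vy])*np.sign(vx); print('handle dir',d,np.arctan2(d[1],d[0]),'pt',x,y,'lens off line',(L[:2]-[x,y])@[-d[1],d[0]])
e=onz(f,u[v==v.max()].mean(),v.max()+.5,.007); print('end',e,'lens-end',np.linalg.norm(L[:2]-e[:2]))
ax=L[:2]-.072*d; print('origin',ax)
E
python3 lp.py
```

```text
[213 201  17  42 342]
rim px 221.24192810058594 208.88710021972656 8.736761093139648
201 218 225; 202 216 226; 203 215 227; 204 214 228; 205 214 228; 206 213 229; 207 213 229; 208 213 229; 209 213 229; 210 213 229; 211 214 229; 212 214 228; 213 215 228; 214 215 227; 215 216 225; 216 218 224; 217 218 221; 218 217 221; 219 217 221; 220 217 221; 221 217 221; 222 217 220; 223 217 220; 224 217 220; 225 217 220; 226 216 219; 227 216 220; 228 216 219; 229 216 219; 230 216 219; 231 215 219; 232 215 219; 233 215 219; 234 215 218; 235 215 218; 236 215 218; 237 214 218; 238 214 218; 239 214 218; 240 213 218; 241 213 218; 242 214 218; 
lens [0.53547057 0.38483776 0.012     ]
handle dir [ 0.9851072  -0.17194135] -0.17280003 pt 0.4470334 0.4021424 lens off line -0.0018409274911423885
end [0.39792611 0.40876654 0.007     ] lens-end 0.13961040734138444
origin [0.46454286 0.39721753]
```

Run:
```python
from h import *
plan([.4647,.398,.12],-.1728+np.pi/2)
```

```text
shift [278.4 -77.2  82.8] turn [ 0.0074  0.0019 -1.357 ] clock 8.25 w 0.03489274221977192 F [-0.1 -0.3 -0.3]
```

Request:
step_arm --pt "278 -77 20 0.0074 0.0019 -1.357 40" --pt "278 -77 20 0.0074 0.0019 -1.357 40" --pt "278 -77 20 0.0074 0.0019 -1.357 40" --pt "278 -77 20 0.0074 0.0019 -1.357 40" --pt "278 -77 20 0.0074 0.0019 -1.357 40" --pt "278 -77 83 0.0074 0.0019 -1.357 40" --pt "278 -77 83 0.0074 0.0019 -1.357 40" --pt "278 -77 83 0.0074 0.0019 -1.357 40"

```text
clock: 9.05
tcp_pos: [0.457, 0.3976, 0.1105]
orientation: [-0.496, -3.09, 0.015]
contact_force: [-1.4, -0.6, 0.0]
grip_width: 0.0397
gripper_force: 0.0
```

Request:
step_arm --pt "0 0 0 0 0 0 32" --pt "0 0 0 0 0 0 32"

```text
clock: 9.25
tcp_pos: [0.462, 0.396, 0.1154]
orientation: [-0.521, -3.092, 0.007]
contact_force: [-0.1, -0.3, -0.2]
grip_width: 0.0321
gripper_force: 0.0
```

Run:
```python
from h import *
plan([.4647,.398,.004],-.1728+np.pi/2)
s=grab('side'); save('c6',cv2.resize(s['image'][100:220,230:390],None,fx=5,fy=5,interpolation=cv2.INTER_CUBIC))
```

```text
shift [ -2.5   3.3 111.4] turn [-0.0047 -0.0057 -0.1612] clock 9.25 w 0.03207758704130604 F [-0.1 -0.3 -0.2]
```

Request:
step_arm --pt "-2.5 3.3 20 -0.005 -0.006 -0.161 32" --pt "-2.5 3.3 40 -0.005 -0.006 -0.161 32" --pt "-2.5 3.3 60 -0.005 -0.006 -0.161 32" --pt "-2.5 3.3 80 -0.005 -0.006 -0.161 32" --pt "-2.5 3.3 80 -0.005 -0.006 -0.161 32" --pt "-2.5 3.3 80 -0.005 -0.006 -0.161 32"

```text
clock: 9.9
tcp_pos: [0.4653, 0.3987, 0.0365]
orientation: [0.266, 3.129, 0.002]
contact_force: [-0.1, -0.9, -0.8]
grip_width: 0.0321
gripper_force: 0.0
```

Run:
```python
from h import *
plan([.4647,.398,.004],-.1728+np.pi/2)
```

```text
shift [ 0.5 -0.8 32.5] turn [0.0011 0.0014 0.0029] clock 9.9 w 0.03205611224995812 F [-0.1 -0.9 -0.8]
```

Request:
step_arm --pt "0.5 -0.8 16 0 0 0.003 32" --pt "0.5 -0.8 26 0 0 0.003 32" --pt "0.5 -0.8 31 0 0 0.003 32" --pt "0.5 -0.8 31 0 0 0.003 32"

```text
clock: 10.3
tcp_pos: [0.4638, 0.3978, 0.004]
orientation: [-0.268, -3.13, 0.0]
contact_force: [-0.0, -0.7, -0.2]
grip_width: 0.0318
gripper_force: 0.0
```

Request:
step_arm --pt "0 0 0 0 0 0 10" --pt "0 0 0 0 0 0 10" --pt "0 0 0 0 0 0 10" --pt "0 0 0 0 0 0 10" --pt "0 0 0 0 0 0 10" --pt "0 0 0 0 0 0 10" --grip_force 70

```text
clock: 10.9
tcp_pos: [0.4645, 0.3983, 0.0052]
orientation: [0.268, 3.129, 0.002]
contact_force: [-0.5, 0.1, 3.4]
grip_width: 0.0156
gripper_force: 69.5
```

Request:
step_arm --pt "0 0 -5 0 0 0 10" --pt "0 0 -20 0 0 0 10" --pt "0 0 -50 0 0 0 10" --pt "0 0 -90 0 0 0 10" --pt "0 0 -130 0 0 0 10" --pt "0 0 -170 0 0 0 10" --pt "0 0 -195 0 0 0 10" --pt "0 0 -195 0 0 0 10"

```text
clock: 11.7
tcp_pos: [0.466, 0.3996, 0.2054]
orientation: [0.268, 3.124, 0.013]
contact_force: [-0.2, 0.2, -0.7]
grip_width: 0.0155
gripper_force: 69.0
```

Run:
```python
from h import *
f=grab('top');s=grab('side')
save('c7',np.hstack([cv2.resize(f['image'][170:250,190:270],None,fx=5,fy=5,interpolation=cv2.INTER_CUBIC),cv2.resize(s['image'][100:220,240:360],None,fx=3.3334,fy=3.3334,interpolation=cv2.INTER_CUBIC)[:400,:400]]))
plan([.506,.0405,.205],-.1728+np.pi/2)
```

```text
shift [-102.2 -345.2   -4.9] turn [0.0023 0.0014 0.0021] clock 11.8 w 0.015612283606504665 F [-0.4 -0.1 -2.4]
```

View pics/c7.png

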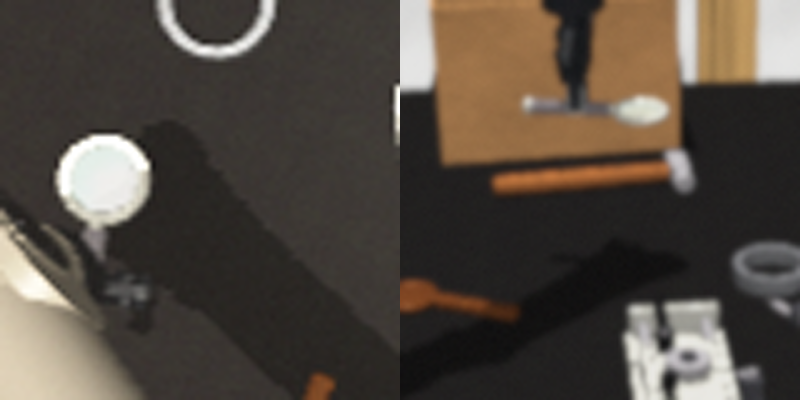

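The lens is held and looks level: top px ≈(211,206), side ≈(312,132). Next I carry it over the gear.

Request:
step_arm --pt "-10 -35 -5 0 0 0 10" --pt "-25 -83 -5 0 0 0 10" --pt "-38 -128 -5 0 0 0 10" --pt "-51 -173 -5 0 0 0 10" --pt "-64 -217 -5 0 0 0 10" --pt "-77 -260 -5 0 0 0 10" --pt "-90 -305 -5 0 0 0 10" --pt "-98 -332 -5 0 0 0 10"

```text
clock: 12.6
tcp_pos: [0.5028, 0.0498, 0.2033]
orientation: [-0.274, -3.128, 0.002]
contact_force: [-0.6, 0.2, -1.6]
grip_width: 0.0155
gripper_force: 69.0
```

Request:
step_arm --pt "-4 -13 0 0 0 0 10" --pt "-4 -13 0 0 0 0 10" --pt "-4 -13 0 0 0 0 10" --pt "-4 -13 0 0 0 0 10"

```text
clock: 13.0
tcp_pos: [0.5056, 0.0429, 0.2042]
orientation: [0.263, 3.13, 0.002]
contact_force: [0.1, 0.5, -1.2]
grip_width: 0.0159
gripper_force: 69.0
```

```bash
cat > lens.py <<'E'
from h import *
import sys
f=grab('top');s=grab('side'); np.savez('top3',**f);np.savez('side3',**s)
o=r.get_obs(); p=np.array(o['tcp_pos']); M=R.from_rotvec(o['orientation']).as_matrix(); print('tcp',p,'tilt',M[:,2],'yaw y',np.arctan2(M[1,1],M[0,1]))
# expected lens: 72mm along handle dir from TCP
d=-np.cross(M[:,1],[0,0,1.]); d*=np.sign(d[0]); e=p+.072*d; print('exp lens',e,'top',proj(f,e),'side',proj(s,e))
w=cloud(s); wt=cloud(f)
for n,ff,ww in(('side',s,w),('top',f,wt)):
    ok=(np.hypot(ww[...,0]-e[0],ww[...,1]-e[1])<.045)&(np.abs(ww[...,2]-e[2])<.04); q=ww[ok]
    if len(q)>20:
        A=np.c_[q[:,:2]-e[:2],np.ones(len(q))]; k=np.linalg.lstsq(A,q[:,2],rcond=None)[0]
        print(n,len(q),'slope',k[:2].round(3),'z',k[2],'minmax',q.min(0),q.max(0),'mid',(q.min(0)+q.max(0))/2)
        v,u=np.nonzero(ok); print(' px',u.min(),u.max(),v.min(),v.max(), cv2.minAreaRect(np.stack([u,v],1).astype(np.float32)))
E
python3 lens.py; python3 -c "
from h import *
f=dict(np.load('top3.npz'));s=dict(np.load('side3.npz'))
save('c8',np.hstack([cv2.resize(f['image'][155:235,265:345],None,fx=5,fy=5,interpolation=cv2.INTER_CUBIC),cv2.resize(s['image'][140:220,290:370],None,fx=5,fy=5,interpolation=cv2.INTER_CUBIC)]))"
```

```text
tcp [0.50578502 0.04250979 0.20444071] tilt [ 7.65011290e-04  1.27235417e-03 -9.99998898e-01] yaw y 1.4029074399864934
exp lens [0.57677261 0.03047851 0.20444071] top [[306.44136432 193.41343877]] side [[324.82791556 172.30031162]]
side 195 slope [-0.009  0.016] z 0.20528541266924746 minmax [ 0.53328199 -0.01090826  0.19731581] [0.61516494 0.06082323 0.21206134] mid [0.57422346 0.02495749 0.20468858]
 px 312 336 168 178 ((324.0, 173.0), (10.0, 24.0), 90.0)
top 156 slope [0.005 0.001] z 0.20710491991545368 minmax [ 0.55967497 -0.00170175  0.19582111] [0.6123541  0.06219305 0.21858209] mid [0.58601454 0.03024565 0.2072016 ]
 px 298 315 184 198 ((306.92694091796875, 190.43460083007812), (17.45345115661621, 13.506691932678223), 15.255118370056152)
```

View pics/c8.png

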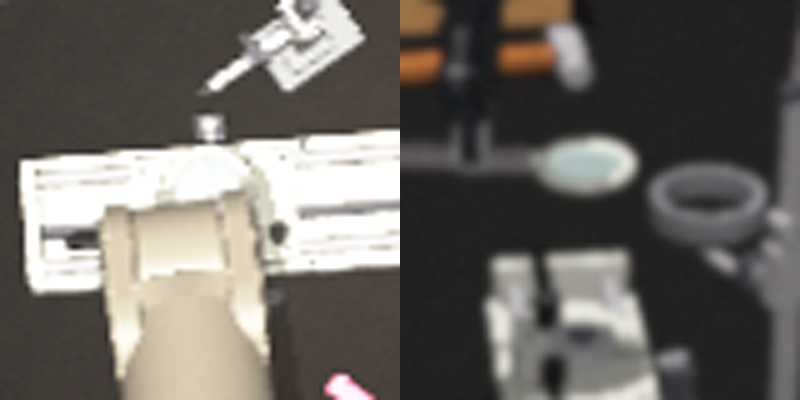

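The side view shows the lens level at (327.3,172.5), and the top view puts its centre at about (306.8,192.8), so it is over the gear within 2–3 mm. I'll refine the scriber height using several points along its horizontal bar.

Run:
```python
from h import *
f=dict(np.load('top0.npz'));s=dict(np.load('side0.npz'));g=s['image'].mean(2);gt=f['image'].mean(2)
side=[]
for u in range(351,357):
    rows=np.arange(188,198); w=np.clip(g[188:198,u]-60,0,None); w[:1]=0; side.append((u,(w*rows).sum()/w.sum()))
print(side); ks=np.polyfit(*np.array(side[1:5]).T,1)
top=[]
for v in range(168,173):
    u=np.arange(303,316); w=np.clip(gt[v,303:316]-100,0,None); top.append(((w*u).sum()/w.sum(),v))
print(top)
for off in(0,1.5,2.5):
    out=[]
    for uv in top:
        zs=np.linspace(.11,.16,101); e=[]
        for z in zs:
            q=proj(s,onz(f,*uv,z))[0]; e.append(q[1]-np.polyval(ks,q[0]+off))
        out.append(zs[np.argmin(np.abs(e))].round(4))
    print(off,out)
# calibration residual of side v vs. top at known objects: loupe at start & pointer & gear
f1=dict(np.load('top1.npz'))
p=onz(f,221.2,208.6,.012); print('loupe side exp',proj(s,p)); gs=s['image'].mean(2)[168:186,298:328]; v,u=np.nonzero(gs>120); m=u>6; print(u[m].min()+298,u[m].max()+298, v.min()+168,v.max()+168)
print('lens now: gear nut', tob(onz(dict(np.load('top2.npz')),307.6,196.1,.081)), onz(f,307.6,196.1,.081))
plan([.5043,.0410,.1345],-.1728+np.pi/2)
```

```text
[(351, np.float64(190.23131672597862)), (352, np.float64(190.64106844741238)), (353, np.float64(191.0059594755662)), (354, np.float64(191.48085106382982)), (355, np.float64(191.98507462686564)), (356, np.float64(192.3801652892562))]
[(np.float64(312.3338771071234), 168), (np.float64(310.6063675832127), 169), (np.float64(309.4224318658281), 170), (np.float64(308.0755176613885), 171), (np.float64(307.67254174397027), 172)]
0 [np.float64(0.1375), np.float64(0.136), np.float64(0.136), np.float64(0.135), np.float64(0.1365)]
1.5 [np.float64(0.135), np.float64(0.1335), np.float64(0.133), np.float64(0.1325), np.float64(0.1335)]
2.5 [np.float64(0.133), np.float64(0.1315), np.float64(0.131), np.float64(0.1305), np.float64(0.132)]
loupe side exp [[311.12367081 175.34441476]]
305 320 173 181
lens now: gear nut [-0.00215616  0.07600659] [0.57530368 0.0274505  0.081     ]
shift [ 1.2 -1.8 69.9] turn [0.0014 0.0005 0.0049] clock 13.1 w 0.015698403445557906 F [ 0.7 -0.2 -0.3]
```

Request:
step_arm --pt "1 -2 20 0 0 0.004 10" --pt "1 -2 40 0 0 0.004 10" --pt "1 -2 55 0 0 0.004 10" --pt "1 -2 65 0 0 0.004 10" --pt "1 -2 70 0 0 0.004 10" --pt "1 -2 70 0 0 0.004 10" --pt "1 -2 70 0 0 0.004 10" --pt "1 -2 70 0 0 0.004 10"

```text
clock: 13.9
tcp_pos: [0.5052, 0.0391, 0.1353]
orientation: [0.274, 3.127, 0.002]
contact_force: [-0.8, -0.2, -0.1]
grip_width: 0.016
gripper_force: 69.0
```

```bash
python3 lens.py; python3 -c "
from h import *
f=dict(np.load('top3.npz'));s=dict(np.load('side3.npz'))
save('c9',np.hstack([cv2.resize(f['image'][155:235,265:345],None,fx=5,fy=5,interpolation=cv2.INTER_CUBIC),cv2.resize(s['image'][160:220,300:360],None,fx=6.6667,fy=6.6667,interpolation=cv2.INTER_CUBIC)[:400,:400]]))
plan([.5043,.0410,.134],-.1728+np.pi/2)"
```

```text
tcp [0.50509614 0.03900937 0.13520013] tilt [ 0.00221253  0.00127951 -0.99999673] yaw y 1.3959357052494417
exp lens [0.5759981  0.02648348 0.13520013] top [[307.70356451 194.93853901]] side [[324.7484584  190.82361753]]
side 195 slope [-0.002  0.015] z 0.13631397981650145 minmax [ 0.53197251 -0.01172866  0.12808921] [0.61496265 0.05713333 0.14424007] mid [0.57346758 0.02270233 0.13616464]
 px 312 336 187 197 ((324.0, 192.0), (10.0, 24.0), 90.0)
top 156 slope [ 0.006 -0.004] z 0.1381459387163897 minmax [ 0.55569139 -0.00595272  0.12536841] [0.61135805 0.05644291 0.15362745] mid [0.58352472 0.02524509 0.13949793]
 px 300 316 186 200 ((308.20770263671875, 192.23846435546875), (16.48868751525879, 13.506691932678223), 15.255118370056152)
shift [1.1 1.8 1.2] turn [ 0.0016  0.002  -0.0021] clock 14.0 w 0.01597281987848589 F [ 0.   0.4 -1.5]
```

View pics/c9.png

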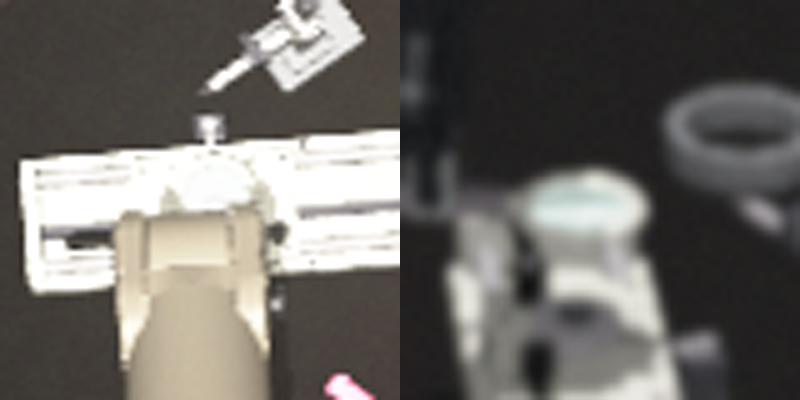

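The lens sits at side px (328,190.9), as expected, with the scriber tip at about (350.8,189). I'll make one small trim of about 2 mm in y and 1.5 mm down, then check and hand in.

Request:
step_arm --pt "0.5 0.8 0.7 0 0 0 10" --pt "0.5 1.5 1.5 0 0 0 10" --pt "0.5 1.5 1.5 0 0 0 10" --pt "0.5 1.5 1.5 0 0 0 10" --pt "0.5 1.5 1.5 0 0 0 10" --pt "0.5 1.5 1.5 0 0 0 10" --pt "0.5 1.5 1.5 0 0 0 10"

```text
clock: 14.7
tcp_pos: [0.5045, 0.0405, 0.1331]
orientation: [0.274, 3.129, 0.002]
contact_force: [0.2, -0.2, -0.4]
grip_width: 0.0157
gripper_force: 69.0
```

```bash
python3 lens.py; python3 -c "
from h import *
f=grab('top');print(f['image'].mean(2)[170:186,302:312].astype(int))
o=r.get_obs();print(np.abs(o['qvel']).max(),o['clock'],o['gripper_force'])"
```

```text
tcp [0.50448848 0.04049185 0.13313636] tilt [ 1.17820758e-03  9.59392023e-04 -9.99998846e-01] yaw y 1.3959013810389826
exp lens [0.57539006 0.02796352 0.13313636] top [[307.33032323 195.14221841]] side [[324.55277176 191.1447353 ]]
side 196 slope [-0.023  0.01 ] z 0.1342098013397451 minmax [ 0.5319593  -0.01393706  0.12600269] [0.61482321 0.05599115 0.1407847 ] mid [0.57339125 0.02102704 0.1333937 ]
 px 312 336 187 197 ((324.0, 192.0), (10.0, 24.0), 90.0)
top 157 slope [0.004 0.047] z 0.1361587777533645 minmax [ 0.5684846  -0.00592583  0.12490206] [0.61103093 0.06001919 0.15203877] mid [0.58975776 0.02704668 0.13847042]
 px 299 316 186 197 ((307.33758544921875, 191.2258758544922), (10.758304595947266, 17.17053985595703), 85.91438293457031)
[[ 65  65  64  66  67 139 242 254 252 229]
 [ 68  66  68  67 147 243 253 248 165  83]
 [ 66  66  67  87 125 236 248 162  70  66]
 [ 66  66  83 113 115 106 100  77  69  70]
 [ 70  68  67  71  71  70  68  66  66  68]
 [ 67  66  66  67  68  67  67  70  67  70]
 [ 67  67  66  69  69  69  69  69  69  68]
 [ 67  69  64  60  66  72  81  72  63  68]
 [ 68  86 124 169 200 184 148 118  62  67]
 [ 68  81 124 217 251 250 208 120  60  66]
 [ 69  82 124 205 250 247 160 126  74  69]
 [ 66  74 122 162 218 220 151 128  74  66]
 [ 65  68 115 145 230 240 178 164  73  65]
 [ 67  65  69  69 212 231  92  80  75 112]
 [234 249 249 253 254 254 254 254 254 254]
 [254 254 249 252 243 242 252 252 254 254]]
0.002171497586391081 14.85 69.02067214250565
```

```bash
python3 -c "
from bench import r
print(r.hand_in())"
```

```text
the job is handed in; nothing more can be done
None
```

The job is handed in, with no verdict returned: the carriage is locked with its line at the pointer, and the lens is held still and level over the gear at about 134 mm (scriber tip measured at 133–136 mm). One mismatch is unexplained: I measured the scriber tip about 84 mm from the gear's axis, not the 58 mm given.

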